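# Clamp the grinding jar and pin the clamp bar with its hairpin clip

## Robot

A 6-joint arm with a two-finger parallel gripper is mounted at the origin on the work surface. World frame = base frame: x ahead of the robot, y to its left, z up, the work surface at z = 0. Lengths are in m, angles in rad, forces in N, time in s.
With the tool pointing down it reaches from about 0.35 to 0.85 m from the base axis. Payload 8.1 kg.
Tool frame: the origin (TCP) lies where the fingers leave the gripper's body, on its centre line; the fingertips stand 73 mm ahead of it and the grasp point (between the pads) lies 54 mm ahead of it (tip_extent is the distance from the TCP to the fingertips, in m); z points along the fingers, y is the line along which they close (so a half turn about z gives the same grasp; the last joint's range is limited). The gripper opens to 85 mm and grips with 20 to 120 N. Pads are 22 mm wide; open, the fingers measure 114 mm over their backs; the gripper's body (76 mm by 85 mm) begins 54 mm behind the grasp point. The pads swing forward as they close: fully open they stand 13 mm farther back than shut.
Start: joints at [-0.085, 0.13, 1.488, -0, 1.523, -0.085], TCP at [0.6, 0, 0.304] pointing down, gripper open.
Joint ranges: [-2.96, 2.96], [-0.89, 2.26], [0.02, 2.5], [-1.34, 4.48], [0, 2.73], [-2.66, 2.66]. Speed limits (rad/s): [2.39, 2.39, 2.79, 3.14, 3.14, 3.14].

## Interface

Orientations are given as a 3x3 rotation matrix whose columns are the frame's x, y, z axes.
In Python, from rig import * gives the robot as it stands. The module is installed in compiled form; this text tells all that it offers.
- The arm moves only by the shell command python3 -m inch 'ROWS' [OPENING] [FORCE]. ROWS is JSON, a list of rows, each a list of 2 entries, a list of its own where there are three numbers: the shift along the tool's x, y, z in cm, then the turn about the tool's z in degrees. A call has 1 to 20 rows; each row is the pose to reach, as a shift and turn from the pose commanded when the call began, along the tool's axes at that moment; what a row does not reach only later rows make up. A row lasts 1/8 s, in which the tool goes at most 62.5 mm and 10.7 degrees, less where a joint would pass 70% of its speed; a pose out of reach is approached as far as the arm can. A call with a gripper value outside its range is refused whole. OPENING is the closure, from -1 (fully open) to 1 (shut), so that 0 is half open, set as the call begins (- or left out, the last holds). The fingers move at their own pace and stop on an object; FORCE is the grip in N (left out, the last holds). Time passes only in rows, so rows that repeat a pose let the fingers close. It gives the time, the measured TCP pose, the force, the opening and the grip force at its end, in the units of the state.
- get_obs(): the state, without advancing time (a new reading comes with each control period).
- snapshot(name): name is "scene" or "side" or "wrist"; returns the picture (420x560x3 uint8, red, green, blue); there is no depth.
- camera_params(name): a dict with "intrinsics" (3x3 intrinsics, pixels), "R" (3x3) and "t" (3): a world point X has camera coordinates R X + t. Camera axes: x right, y down, z forward; pixel columns grow to the right and rows downward; lengths in m; the calibration is good to about 2 mm. A picture is of the moment at which its call begins: read the wrist's pose just before it. camera_params takes no time and is no camera call; for the wrist camera it gives the pose at the moment of the call.
- sign_off(): hands the job in; it is judged then, once.
Trained networks look in the newest picture that a camera, given by its name, has taken for a name from the list of things; names that differ only in an ending like _2 or _b are one class to them, and where a whole thing is asked for, a point or a joint stands for the part that bears it (a point fixed in the world has none). Each returns a list of dicts, best first, with "score" (0 to 1); they miss things now and then, are a little off and sometimes report something else, mostly with a low value. They report only what shows in the picture. A call takes as long as a camera call. They do not tell look-alikes from the thing itself.
- silhouettes(camera, query): "region" (420x560 bool, what is visible of it) and "bbox" ([centre column, centre row, width, height] in pixels, round what is visible of it).
The state is a dict: "time": time; "joints": joint angles; "joint_vel": joint speeds; "joint_efforts": joint torques, N m; "eef_pos": TCP position; "ee_rot": TCP orientation; "force": force on the tool from outside, world axes, zero at the start; "wrist_torque": the same for the moment, N m; "gripper_width": finger opening in m; "grasp_force": force on a finger pad.
Only numpy, scipy, OpenCV 4.12 (cv2) and the standard library are available. Lean on these libraries where they do the work, as an engineer would, in place of code of your own. Each camera call takes 0.05 s, during which the arm holds its last target. There are 200 camera calls.

## Task

Slide the orange-lidded steel grinding jar along the station's plate fully home into its cradle, then tip the yellow clamp bar over so that it lies flat across the jar with its fork round the steel stud. Then pick up the brass hairpin clip by its red loop grip, lay it flat on the grey shelf with its straight leg started in the stud's cross hole, and push on the back of its grip until the bent leg has snapped over the stud and hugs it. Keep the jar upright and leave the other things on the bench where they are.

Things in the scene. Friction and masses are not known exactly. Their poses are not given: they have to be found in the camera images.
- station: Clamping station, fixed to the bench: aluminium plate 8 mm thick (x -220 to +70, y -67 to +185 mm) carrying a grey shelf, steel stud, jar cradle and clamp bar. Origin: on the bench directly under the stud. x (roughly away from the robot) is the direction in which jar and clip are pushed, y to the left, z up.
- shelf (a point): Point on the flat top of the grey shelf block, 70 mm above the bench, 110 mm in front (-x) of the stud; axes as the station's. Shelf top: station x -190 to -32, y -53 to +34 mm. A blue fence on it, 9 mm high, has its right face at station y +4.5 mm from x -80 to -36 mm, with a lead-in flaring left back to x -100: it guides the straight leg's left side.
- stud (a point): Centre of the cross hole of the upright steel stud (24 mm diameter, fixed, top 93 mm above the bench), axes as the station's. The hole runs along x, is 10 mm wide in y and 11 mm high (69 to 80 mm above the bench); this point is on the stud's axis 73 mm above the bench, where the middle of the clip's wire lies when the clip rests on the shelf.
- cradle (a point): Centre of the cradle's floor (top of the plate, 8 mm above the bench), 75 mm left of the stud: where the middle of the jar's foot is when it touches the back wall. Axes as the station's. Cradle walls 30 mm above the plate; 82 mm between the side walls; open to -x, its left wall flaring slightly outward from x -44 to -78 mm, and its right side continued toward -x by the side of the shelf block.
- bar_axis (a point): Middle of the clamp bar's horizontal hinge axis, 150 mm left of the stud and 65 mm above the bench; axes as the station's. The hinge axis runs along x.
- bar (a joint): Angle of the clamp bar (rad): 0 = lying flat (level, toward -y, over the jar, fork round the stud, top about level with the shelf), 1.57 = upright, up to 1.9 = leaning back to the left, where it starts. It stays leaning back by itself; pushed past about 1.2 it falls shut under its own weight.
- bar_end (a point): Forked far end of the yellow clamp bar, mid thickness, 175 mm from the hinge axis. The bar is 24 mm wide (along the hinge axis; 56 mm at the fork, the last 56 mm) and 10 mm thick; 0.25 kg.
- jar: Squat steel grinding jar with orange lid, 76 mm diameter, 50 mm high, about 0.5 kg, standing on the station's plate in front of the cradle. Origin: centre of its underside. Too wide to be gripped: push it low.
- clip: Brass hairpin clip lying flat on the bench, 126 mm long, 80 g: its loop is cased in a red square plastic grip 32 x 32 x 10 mm, from which two legs of 6 mm wire run forward. Origin: centre of the grip's underside; wire middle 3 mm above. The straight leg runs along +x at y +13 mm to its tip at x +110 mm (last 10 mm only 4 mm thick). The sprung bent leg is on the -y side.
- clip_leg (a joint): Opening of the clip's sprung leg (rad): 0 relaxed, 0.05 to 0.1 riding over the stud, near 0 when it hugs the stud. In clip x, y (mm) it runs (0,-13), (38,-8), (48,+6), (60,0), (71,+5) to its flared end (96,-8); its hollow at x 60 fits round the stud. Pushing it over takes about 5 to 15 N; pushed past home, it resists again, more stiffly.
- clip_tip (a point): Tip of the clip's straight leg, middle of the wire; axes as the clip's.
- clip_seat (a point): Point on the middle line of the clip's straight leg, 60 mm ahead of the loop's centre, opposite the hollow of the bent leg; axes as the clip's. It lies on the stud's axis when the clip is home.
- spatula: Steel spatula with handle lying on the bench, 170 mm long; leave it alone.
- bottle: Green glass bottle with orange cap, 150 mm high, leave alone. Origin: centre of the underside.
- tin: Steel tin, 80 mm diameter, 75 mm high, leave alone. Origin: centre of the underside.
- washbottle: White wash bottle with red cap, 160 mm high, leave alone. Origin: centre of the underside.
- beaker: White beaker, 70 mm diameter, 80 mm high, leave alone. Origin: centre of the underside.
There are look-alikes about, which are no part of the job. There is more than one size of the clip; the one meant has the size given above.

How it is judged:
On the way, in this order (a step that is already met when the one before it is completed fails the run):
1. the jar stands home in the cradle (x of jar in the frame of cradle above -0.007 m and horizontal distance between jar and cradle below 0.01 m and angle between jar's own z axis and vertical below 0.1 rad), for 0.2 s.
2. the clamp bar lies flat over the jar (value of joint bar below 0.06 rad), for 0.2 s.
3. the clip's straight leg is started in the stud's cross hole (x of clip_tip in the frame of stud between -0.008 and 0.025 m and y of clip_tip in the frame of stud between -0.006 and 0.006 m and z of clip_tip in the frame of stud between -0.005 and 0.007 m), for 0.1 s.
4. the clip is home, its bent leg hugging the stud (distance between clip_seat and stud below 0.007 m and value of joint clip_leg below 0.04 rad), for 0.2 s.
At the end, for the whole second after the job is handed in: Jar upright, within 7 mm of touching the back wall (10 mm in all); bar flat within 0.06 rad; clip level, along the hole within 0.17 rad, its seat point within 7 mm of the hole centre, sprung leg closed to under 0.04 rad; all at rest (all of step 1 and all of step 4 and value of joint bar below 0.06 rad and angle between the x axis of clip and the x axis of stud, either way round below 0.17 rad and angle between the z axis of clip and the z axis of stud, either way round below 0.17 rad and linear speed of each of clip, jar below 0.02 m/s).
It fails at once if the jar is tipped (angle between jar's own z axis and vertical above 0.35 rad).
It fails at once if a bystander is disturbed (distance of any of spatula, bottle, tin, washbottle, beaker from where it was at the start of the episode above 0.03 m).
It also fails if it takes over 64 s, if anything falls off the work surface, if the arm or the gripper's body presses on something with over 40 N, if the wrist force passes 120 N, or if a joint passes its speed limit or range.

## Working session

There is one attempt and no reset: what is moved stays moved. The work goes in short steps, Python scripts to look and compute and a shell command to move; the robot and the scene stay as the last step left them, time stands still between calls to the robot, and variables do not carry over. Pictures are saved under pics/ and viewed, at most 10 in all, crops included, and the job is handed in when it is done.

```bash
mkdir -p pics; cat > h.py <<'E'
from rig import *
import numpy as np, cv2
def cam(n):
    c=camera_params(n); return np.array(c["intrinsics"]),np.array(c["R"]),np.array(c["t"])
def ray(c,u,v):
    K,R,t=c; d=R.T@np.linalg.solve(K,[u,v,1.]); return -R.T@t,d
def at_z(c,u,v,z):
    o,d=ray(c,u,v); return o+d*(z-o[2])/d[2]
def tri(obs):
    A=np.zeros((3,3));b=np.zeros(3)
    for c,u,v in obs:
        o,d=ray(c,u,v); d=d/np.linalg.norm(d); P=np.eye(3)-np.outer(d,d); A+=P;b+=P@o
    x=np.linalg.solve(A,b)
    return x,[np.linalg.norm(np.cross(x-ray(c,u,v)[0],ray(c,u,v)[1]/np.linalg.norm(ray(c,u,v)[1]))) for c,u,v in obs]
def proj(c,X):
    K,R,t=c; p=K@(R@np.asarray(X,float)+t); return p[:2]/p[2]
def save(n,name):
    im=snapshot(n); cv2.imwrite(f"pics/{name}.png",im[:,:,::-1]); return im
E
python3 - <<'E'
from h import *
ims=[save(n,n+"0") for n in ("scene","side","wrist")]
cv2.imwrite("pics/two.png",np.hstack(ims[:2])[:,:,::-1][:, :]) 
for n in ("scene","side","wrist"):
    K,R,t=cam(n); print(n,K[0,0],(-R.T@t).round(3),R[2].round(2))
    for q in ("station","jar","clip","bar","spatula","bottle"):
        print(q,[(round(r["score"],2),np.round(r["bbox"]).tolist()) for r in silhouettes(n,q)])
E
```

```text
scene 444.31463423194515 [1.193 0.087 0.799] [-0.69 -0.06 -0.72]
station [(0.81, [304.0, 256.0, 149.0, 115.0])]
jar [(0.85, [311.0, 225.0, 35.0, 40.0])]
clip [(0.86, [180.0, 223.0, 15.0, 19.0]), (0.86, [183.0, 177.0, 54.0, 35.0]), (0.79, [373.0, 179.0, 36.0, 42.0]), (0.6, [434.0, 217.0, 41.0, 60.0])]
bar [(0.69, [354.0, 234.0, 49.0, 68.0])]
spatula [(0.9, [112.0, 220.0, 44.0, 54.0])]
bottle [(0.63, [433.0, 217.0, 45.0, 57.0]), (0.45, [175.0, 230.0, 25.0, 38.0])]
side 393.9111962661549 [ 0.057 -0.536  0.632] [ 0.52  0.61 -0.6 ]
station [(0.82, [265.0, 195.0, 148.0, 166.0])]
jar [(0.93, [233.0, 219.0, 31.0, 35.0])]
clip [(0.86, [124.0, 230.0, 72.0, 21.0]), (0.59, [338.0, 302.0, 47.0, 40.0]), (0.56, [288.0, 364.0, 36.0, 91.0])]
bar [(0.69, [254.0, 145.0, 26.0, 68.0])]
spatula [(0.71, [401.0, 350.0, 79.0, 55.0])]
bottle [(0.87, [165.0, 164.0, 29.0, 55.0])]
wrist 301.0648883995614 [0.6   0.076 0.373] [ 0.   -0.3  -0.96]
station [(0.7, [230.0, 122.0, 277.0, 237.0]), (0.48, [218.0, 334.0, 81.0, 22.0])]
jar [(0.58, [160.0, 98.0, 87.0, 79.0]), (0.26, [309.0, 21.0, 35.0, 37.0])]
clip [(0.93, [219.0, 338.0, 87.0, 27.0]), (0.61, [106.0, 315.0, 21.0, 27.0])]
bar [(0.77, [309.0, 20.0, 34.0, 40.0]), (0.6, [231.0, 121.0, 276.0, 235.0]), (0.51, [223.0, 340.0, 60.0, 13.0])]
spatula [(0.61, [218.0, 335.0, 86.0, 23.0])]
bottle [(0.61, [230.0, 121.0, 279.0, 241.0])]
```

View pics/scene0.png

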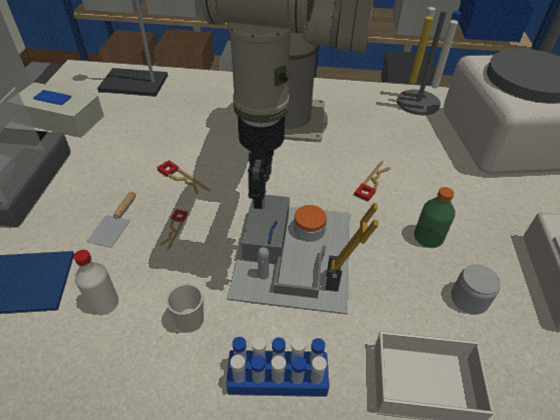

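View pics/side0.png

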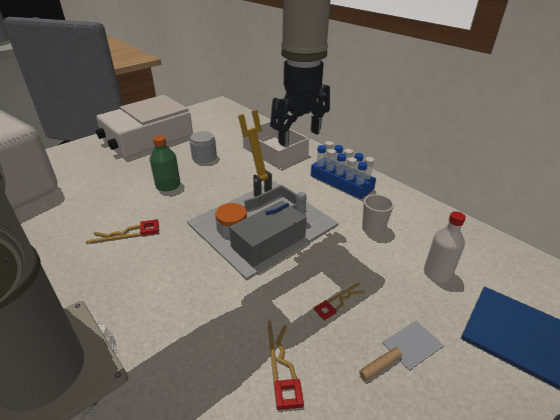

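Scene: the station is at about (290,255), its shelf at (266,228), stud (263,262), jar (310,222) and bar (355,235). There are three clips, with grips at (168,168), (180,215) and (365,192). The side view shows the same three, with grips at (288,393), (325,310) and (150,227).

View pics/wrist0.png

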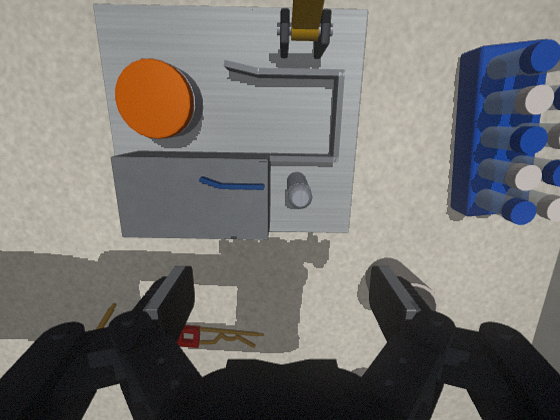

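```bash
cat > fit.py <<'E'
from h import *
from scipy.optimize import minimize
B=[(-.22,.07,-.067,.185,0,.008),(-.19,-.032,-.053,.034,.008,.07),(-.012,.012,-.012,.012,.008,.093),(-.06,.042,.034,.118,.008,.038)]
def mask(c,p):
    m=np.zeros((420,560),np.uint8); x,y,a=p; Rz=np.array([[np.cos(a),-np.sin(a)],[np.sin(a),np.cos(a)]])
    for b in B:
        P=np.array([[*(Rz@[X,Y]+[x,y]),Z] for X in b[:2] for Y in b[2:4] for Z in b[4:]])
        q=np.array([proj(c,X) for X in P]); 
        cv2.fillConvexPoly(m,cv2.convexHull((q*16).astype(np.int32)),1,shift=4)
    return m>0
if __name__=="__main__":
    R={}
    for n in ("scene","side"):
        snapshot(n); c=cam(n); M=silhouettes(n,"station")[0]["region"]
        for q in ("jar","bar"): M=M|silhouettes(n,q)[0]["region"] if q=="jar" else M
        ig=silhouettes(n,"bar")[0]["region"]; R[n]=(c,M,ig)
    def cost(p): 
        s=0
        for c,M,ig in R.values():
            m=mask(c,p)&~ig; t=M&~ig; s+=1-(m&t).sum()/(m|t).sum()
        return s
    best=None
    for a in np.arange(-.6,.61,.1):
        for x0 in (.6,.68):
            r=minimize(cost,[x0,.05,a],method="Nelder-Mead",options=dict(initial_simplex=[[x0,.05,a],[x0+.05,.05,a],[x0,.1,a],[x0,.05,a+.1]],xatol=1e-4,fatol=1e-5))
            if best is None or r.fun<best.fun: best=r
    print(best.x.round(4),best.fun)
    # per-view
    for n in R: print(n,1-(lambda m,t:(m&t).sum()/(m|t).sum())(mask(R[n][0],best.x),R[n][1]))
    sc=cam("scene"); sd=cam("side")
    for n in ("scene","side"):
        c=cam(n); 
        for r in silhouettes(n,"clip"):
            v,u=np.nonzero(r["region"]); P=np.array([at_z(c,a,b,.005)[:2] for a,b in zip(u,v)]); 
            w=cv2.minAreaRect(P.astype(np.float32)*1000); print(n,[round(float(k),1) for k in (*w[0],*w[1],w[2])])
    R0=[(cam(n),*silhouettes(n,"jar")[0]["bbox"][:2]) for n in ("scene","side")]; print("jar",tri(R0))
E
python3 fit.py
```

```text
[ 0.6146  0.0051 -0.0174] 0.11411008573615677
scene 0.0862751433879958
side 0.14105003918056647
scene [494.3, -231.2, 33.4, 104.4, 84.3]
scene [323.0, -256.1, 173.1, 47.6, 55.2]
scene [264.2, 256.4, 45.6, 167.4, 64.3]
scene [471.9, 217.7, 43.6, 244.1, 64.1]
side [268.3, 262.1, 54.2, 161.2, 63.5]
side [500.1, -228.7, 36.1, 108.7, 84.8]
side [327.8, -252.9, 169.2, 44.6, 55.9]
jar (array([0.47490908, 0.09941794, 0.02438775]), [np.float64(0.0007543968155345428), np.float64(0.0007543968155345928)])
```

The wrist view shows the shelf with its fence at (232,184), the stud at (298,190), the jar lid at (155,98) and a clip at (220,337). The station is nearly aligned with the world axes. Next I measure the clip sizes by colour.

```bash
cat > clips.py <<'E'
from h import *
def seg(im):
    h=cv2.cvtColor(im,cv2.COLOR_RGB2HSV); H,S,V=[h[...,i].astype(int) for i in range(3)]
    red=((H<6)|(H>170))&(S>140)&(V>70); br=(H>12)&(H<28)&(S>110)&(V>50); return red,br
def clip(n,im,box,zr=.010,zb=.003,pad=12):
    c=cam(n); red,br=seg(im); u,v,w,h=box; m=np.zeros(red.shape,bool)
    m[max(0,int(v-h/2-pad)):int(v+h/2+pad),max(0,int(u-w/2-pad)):int(u+w/2+pad)]=1
    f=lambda k,z:np.array([at_z(c,b,a,z)[:2] for a,b in zip(*np.nonzero(k&m))])*1000
    R=f(red,zr); 
    g=cv2.minAreaRect(R.astype(np.float32)); g0=np.array(g[0])
    Bp=f(br,zb)
    d=Bp-g0; r=np.linalg.norm(d,axis=1); far=d[r>np.percentile(r,97)].mean(0)
    return g,g0,Bp[r.argmax()],r.max()
if __name__=="__main__":
    for n,boxes in dict(scene=[[180,223,15,19],[183,177,54,35],[373,179,36,42]],side=[[124,230,72,21],[338,302,47,40],[288,364,36,91]],wrist=[[219,338,87,27]]).items():
        im=cv2.imread(f"pics/{n}0.png")[:,:,::-1].copy()
        for b in boxes:
            g,g0,t,l=clip(n,im,b); print(n,b[:2],"grip",np.round(g0),np.round(g[1]),"tip",t.round(),"len",round(l))
E
python3 clips.py
python3 - <<'E'
import sys; sys.path.insert(0,'.')
from h import *
c=cam("wrist")
for k,(u,v,z) in dict(stud=(299,179,.093),jar=(154,98,.058),shRB=(269,237,.07),shLB=(269,155,.07),shLF=(112,156,.07),shRF=(122,237,.07),pBL=(368,10,.008),pFL=(95,4,.008),pBR=(349,232,.008)).items(): print(k,at_z(c,u,v,z).round(4))
E
```

```text
scene [180, 223] grip [ 464. -226.] [31. 35.] tip [ 551. -244.] len 88
scene [183, 177] grip [ 292. -304.] [49. 45.] tip [ 359. -178.] len 142
scene [373, 179] grip [318. 231.] [42. 50.] tip [181. 281.] len 147
side [124, 230] grip [317. 229.] [56. 41.] tip [182. 288.] len 147
side [338, 302] grip [ 460. -229.] [33. 35.] tip [ 573. -226.] len 113
side [288, 364] grip [ 355. -257.] [214.  52.] tip [ 363. -172.] len 85
wrist [219, 338] grip [ 465. -223.] [37. 30.] tip [ 573. -225.] len 108
stud [0.6164 0.0224 0.093 ]
jar [0.475 0.096 0.058]
shRB [ 0.5865 -0.0454  0.07  ]
shLB [0.5875 0.0422 0.07  ]
shLF [0.4312 0.0412 0.07  ]
shRF [ 0.4276 -0.0454  0.07  ]
pBL [0.6909 0.186  0.008 ]
pFL [0.405  0.1912 0.008 ]
pBR [ 0.6875 -0.0632  0.008 ]
```

```bash
python3 - <<'E'
from h import *
o=get_obs(); print({k:np.round(v,3).tolist() for k,v in o.items()})
E
```

```text
{'time': 1.65, 'joints': [-0.085, 0.13, 1.488, 0.0, 1.523, -0.085], 'joint_vel': [-0.001, 0.001, -0.0, 0.002, 0.002, 0.001], 'joint_efforts': [-0.001, -56.93, -50.086, -0.0, 0.001, 0.0], 'eef_pos': [0.6, -0.0, 0.304], 'ee_rot': [[0.0, 1.0, -0.0], [1.0, -0.0, 0.0], [0.0, -0.0, -1.0]], 'force': [0.264, -0.641, -0.534], 'wrist_torque': [-0.004, 0.056, 0.002], 'grasp_force': 0.0, 'gripper_width': 0.086}
```

```bash
python3 -m inch '[[[6,-4,0],0],[[12,-8,0],0],[[17,-12.5,2],0],[[17,-12.5,8],0],[[17,-12.5,14],0],[[17,-12.5,19],0],[[17,-12.5,21],0],[[17,-12.5,21],0]]' 1 40; python3 -m inch '[[[-1.5,0,0],0],[[-2.5,0,0],0],[[-3.2,0,0],0],[[-3.8,0,0],0],[[-3.8,0,0],0]]'
python3 - <<'E'
from h import *
R=[]
for n in ("scene","side"):
    save(n,n+"1"); R.append((cam(n),*silhouettes(n,"jar")[0]["bbox"][:2]))
print(tri(R)); print(get_obs()["time"])
E
```

```text
time: 2.65
eef_pos: [0.4734, 0.1697, 0.092]
ee_rot: [[-0.0, 1.0, -0.004], [1.0, 0.0, -0.001], [-0.001, -0.004, -1.0]]
force: [-0.1, -0.5, 0.7]
gripper_width: 0.0002
grasp_force: 0.0
time: 3.28
eef_pos: [0.4752, 0.1314, 0.0941]
ee_rot: [[0.001, 1.0, 0.001], [1.0, -0.001, -0.0], [-0.0, 0.001, -1.0]]
force: [0.4, 0.8, 0.2]
gripper_width: 0.0002
grasp_force: 0.0
(array([0.47572534, 0.08996062, 0.02800811]), [np.float64(0.003371437936040906), np.float64(0.0033714379360408847)])
3.475
```

```bash
python3 -m inch '[[[2.5,0,0],0],[[2,-4,0],0],[[0.5,-8,0],0],[[-5.1,-8,0],0],[[-5.1,-8,0],0],[[-5.1,-6,0],0],[[-5.1,-3,0],0],[[-5.1,0,0],0],[[-5.1,3,0],0],[[-5.1,6,0],0],[[-5.1,7,0],0],[[-5.1,7.8,0],0],[[-5.1,8.3,0],0],[[-5.1,8.3,0],0]]'
python3 - <<'E'
from h import *
for n in ("scene","side"):
    save(n,n+"2"); b=silhouettes(n,"jar")[0]["bbox"]; print(n,b.round(1) if hasattr(b,'round') else b, at_z(cam(n),b[0],b[1],.035))
print(get_obs()["time"])
E
```

```text
time: 5.22
eef_pos: [0.5577, 0.0813, 0.0937]
ee_rot: [[-0.0, 1.0, -0.0], [1.0, 0.0, 0.0], [0.0, -0.0, -1.0]]
force: [-0.8, -0.8, -1.0]
gripper_width: -0.0002
grasp_force: 0.6
scene [302.8, 267.5, 34.6, 38.7] [0.60591805 0.08808178 0.035     ]
side [280.1, 197.1, 23.0, 18.5] [0.62422372 0.08525773 0.035     ]
5.425
```

```bash
python3 -m inch '[[[0,0.4,0],0],[[0,0.8,0],0],[[0,0.8,0],0]]';python3 -m inch '[[[0,0.3,0],0],[[0,0.6,0],0],[[0,0.6,0],0]]'
```

```text
time: 5.8
eef_pos: [0.5666, 0.081, 0.0941]
ee_rot: [[0.0, 1.0, 0.001], [1.0, -0.0, 0.0], [0.0, 0.001, -1.0]]
force: [-0.5, 0.4, -0.2]
gripper_width: -0.0
grasp_force: 0.3
time: 6.18
eef_pos: [0.5685, 0.0811, 0.0932]
ee_rot: [[-0.0, 1.0, -0.009], [1.0, 0.0, -0.0], [-0.0, -0.009, -1.0]]
force: [-24.7, -0.7, 16.7]
gripper_width: 0.0002
grasp_force: 12.3
```

```bash
python3 -m inch '[[[0,-3,0],0],[[0,-3,-6],0],[[0,-3,-12],0],[[2,-1,-18],0],[[5,2,-23],0],[[10,4.5,-25],0],[[16,4.5,-25],0],[[21.9,4.5,-25],0],[[22,4.5,-20],0],[[22,4.5,-15],0],[[22,4.5,-15],0],[[22,4.5,-15],0]]' 0.3 40
python3 - <<'E'
from h import *
for n in ("scene","side"):
    im=save(n,n+"3"); b=silhouettes(n,"jar"); print(n,[(r["score"],np.round(r["bbox"],1)) for r in b])
    for r in silhouettes(n,"bar"): print("bar",r["score"],np.round(r["bbox"],1))
    c=cam(n); th=1.9
    for x in(-.012,.012): print(proj(c,[.618+x,.155+.119*.323,.065+.119*.946]).round(1),end=' ')
    print(proj(c,[.618,.155+.175*.323,.065+.175*.946]).round(1))
a=cv2.imread("pics/scene3.png")[150:360,190:430];b=cv2.imread("pics/side3.png")[60:270,150:390]
cv2.imwrite("pics/c3.png",cv2.resize(np.hstack([a,b]),None,fx=1.66,fy=1.66,interpolation=cv2.INTER_CUBIC))
E
```

```text
time: 7.68
eef_pos: [0.618, 0.3012, 0.2464]
ee_rot: [[0.0, 1.0, 0.003], [1.0, -0.0, 0.001], [0.001, 0.003, -1.0]]
force: [0.5, 0.8, 0.5]
gripper_width: 0.0297
grasp_force: 0.0
scene [(0.83, array([300.9, 271.1,  34.7,  37.5]))]
bar 0.7 [354.6 233.6  47.4  68.3]
bar 0.45 [174.8 225.2  30.5  37.4]
[362.3 227.4] [362.6 236.8] [377.1 213.3]
side [(0.94, array([279.4, 194.9,  30.1,  20.1])), (0.68, array([340.4, 300.7,  46.9,  38.4])), (0.29, array([379. , 215.7,  33.7,  37.8]))]
bar 0.78 [253.4 144.3  30.7  69.4]
[247.1 135.4] [254.4 132.7] [245.6 112.3]
```

View pics/c3.png

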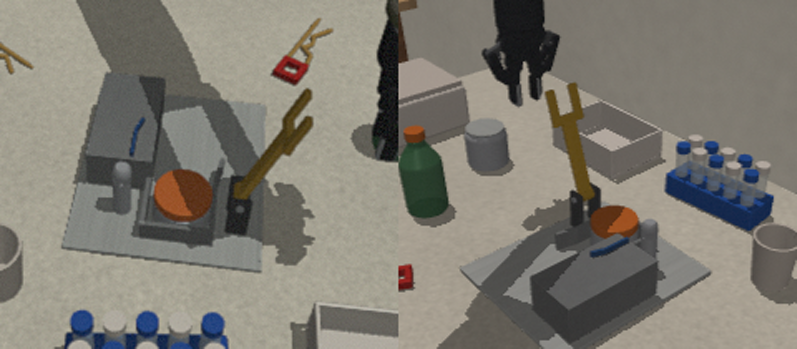

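The jar sits in the cradle (scene crop at (183,195)) and the bar still leans back with the gripper to its left. Now I push the bar over.

```bash
python3 -m inch '[[[-4,0,0],0],[[-7,0,0],0],[[-9,0,0],0],[[-10.5,0,0],0],[[-12,0,0],0],[[-13.5,0,0],0],[[-15,0,0],0],[[-16.5,0,0],0],[[-18,0,0],0],[[-19.5,0,0],0],[[-20.5,0,0],0],[[-20.5,0,-3],0],[[-20.5,0,-7],0]]'
python3 - <<'E'
from h import *
for n in ("scene","side"):
    im=save(n,n+"4"); 
    for r in silhouettes(n,"bar"): print(n,"bar",r["score"],np.round(r["bbox"],1))
    for r in silhouettes(n,"jar"): print(n,"jar",r["score"],np.round(r["bbox"],1))
E
```

```text
time: 9.6
eef_pos: [0.6163, 0.0955, 0.3131]
ee_rot: [[0.0, 1.0, -0.003], [1.0, -0.0, -0.0], [-0.0, -0.003, -1.0]]
force: [1.2, 0.1, -0.0]
gripper_width: 0.0299
grasp_force: 0.0
scene bar 0.78 [299.6 243.6  84.   49.3]
scene jar 0.84 [300.6 272.1  34.   31.9]
side bar 0.72 [286.2 188.8  53.1  30. ]
side jar 0.59 [278.6 197.1  26.7  16.1]
side jar 0.35 [262.6 226.4 152.1 108. ]
```

```bash
python3 -m inch '[[[-5,-1.5,-1],0],[[-10,-4,-1],0],[[-13,-5,-1],0],[[-13,-5,-1],0],[[-13,-5,-1],0]]' -1
python3 - <<'E'
from h import *
im=save("wrist","w5"); c=cam("wrist"); np.savez("w5.npz",K=c[0],R=c[1],t=c[2]); print(get_obs()["eef_pos"])
E
python3 -m inch '[[[-6,-2,0],0],[[-12,-4,2],0],[[-17,-6,4],0],[[-18.5,-8,6],0],[[-18.5,-8,8],0],[[-18.5,-8,8],0],[[-18.5,-8,8],0]]' -1
python3 - <<'E'
from h import *
im=save("wrist","w6"); c=cam("wrist"); np.savez("w6.npz",K=c[0],R=c[1],t=c[2]); print(get_obs()["eef_pos"])
a=cv2.imread("pics/w5.png");b=cv2.imread("pics/w6.png"); 
cv2.imwrite("pics/w56.png",np.vstack([a[0:300],b[100:400]]))
for r in silhouettes("wrist","clip"): print(r["score"],np.round(r["bbox"],1))
E
```

```text
time: 10.52
eef_pos: [0.5668, -0.0336, 0.3229]
ee_rot: [[0.0, 1.0, -0.001], [1.0, -0.0, 0.001], [0.001, -0.001, -1.0]]
force: [1.1, 0.7, -0.0]
gripper_width: 0.0851
grasp_force: 0.0
[ 0.5669754  -0.03323845  0.32303603]
time: 11.45
eef_pos: [0.4881, -0.218, 0.2445]
ee_rot: [[-0.002, 1.0, 0.001], [1.0, 0.002, -0.0], [-0.0, 0.001, -1.0]]
force: [-0.3, 0.3, -0.1]
gripper_width: 0.085
grasp_force: 0.0
[ 0.48819277 -0.21818712  0.24491606]
0.85 [129.2 221.8  94.7 151.1]
0.73 [299.8 204.4 122.9  36.7]
0.56 [341.4  15.8 326.9  31.5]
```

View pics/w56.png

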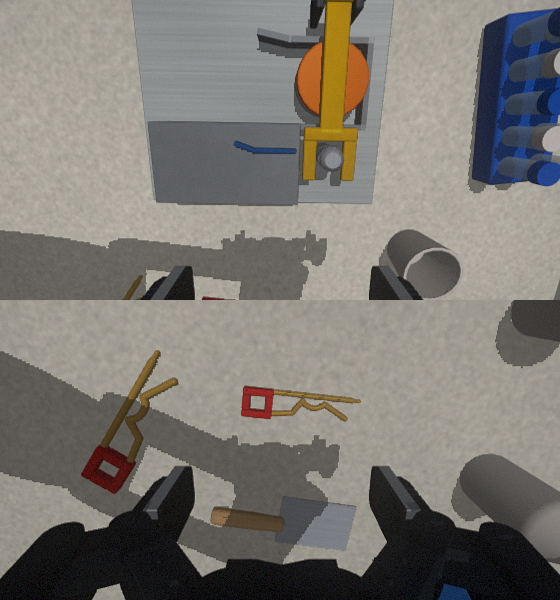

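```bash
python3 - <<'E'
from h import *
from clips import seg
def ld(f): z=np.load(f); return z["K"],z["R"],z["t"]
c=ld("w6.npz"); im=cv2.imread("pics/w6.png")[:,:,::-1].copy(); red,br=seg(im)
m=np.zeros_like(red); m[270:340,230:375]=0; m[170:235,230:375]=1
g=lambda k,z:np.array([at_z(c,b,a,z)[:2] for a,b in zip(*np.nonzero(k&m))])*1000
R=g(red,.010); G=cv2.minAreaRect(R.astype(np.float32)); print("grip",G, "mean",R.mean(0))
P=g(br,.003); tip=P[P[:,0].argmax()]; print("tip",tip)
# straight leg: fit upper envelope
xs=np.arange(490,570,4); E=np.array([[x,P[abs(P[:,0]-x)<2][:,1].max()] for x in xs if (abs(P[:,0]-x)<2).any()])
k=np.polyfit(E[:,0],E[:,1],1); print("leg edge slope",k[0],"resid",(E[:,1]-np.polyval(k,E[:,0])).std(), "y@540",np.polyval(k,540))
for u,v in ((213,310),(282,300),(215,328)): print("spat",at_z(c,u,v,.01))
c=ld("w5.npz")
for nm,u,v,z in (("fenceB",296,153,.079),("fenceF",258,153,.079),("flare",236,147,.079),("studtop",330,159,.093),("shRB",299,205,.07),("shLB",300,124,.07),("shLF",149,122,.07),("shRF",155,202,.07)): print(nm,at_z(c,u,v,z).round(4))
E
```

```text
grip ((462.6337585449219, -225.4415740966797), (32.151065826416016, 31.265989303588867), 83.61719512939453) mean [ 462.5378132  -225.21633734]
tip [ 572.51300152 -225.47047447]
leg edge slope -0.11282267041539479 resid 0.3223456448300746 y@540 -219.87159755679124
spat [ 0.40836192 -0.35631466  0.01      ]
spat [ 0.48937511 -0.34274099  0.01      ]
spat [ 0.40913067 -0.38142683  0.01      ]
fenceB [0.5815 0.01   0.079 ]
fenceF [0.5425 0.01   0.079 ]
flare [0.5201 0.016  0.079 ]
studtop [0.6144 0.0057 0.093 ]
shRB [ 0.5861 -0.0479  0.07  ]
shLB [0.5856 0.0385 0.07  ]
shLF [0.4307 0.0403 0.07  ]
shRF [ 0.4264 -0.0446  0.07  ]
```

Wrist: the bar lies over the jar with its fork round the stud (330,159 in the top half). The clip's grip is at about (258,202 full image), and its measured size of 32 mm with a 110 mm tip confirms it is the right one. Now I grasp it.

```bash
python3 -m inch '[[[0,-1,0],10.5],[[-0.7,-2.5,2],21],[[-0.7,-2.5,4],31.5],[[-0.7,-2.5,6],42],[[-0.7,-2.5,8],52.5],[[-0.7,-2.5,10],63],[[-0.7,-2.5,12],73.5],[[-0.7,-2.5,13],84],[[-0.7,-2.5,13.5],94],[[-0.7,-2.5,13.5],96.4],[[-0.7,-2.5,13.5],96.4]]' -0.3 40
python3 - <<'E'
from h import *
from clips import seg
o=get_obs(); print(o["eef_pos"],o["ee_rot"][:,1])
im=save("wrist","w7"); c=cam("wrist"); red,br=seg(im)
P=np.array([at_z(c,b,a,.010)[:2] for a,b in zip(*np.nonzero(red))])*1000
P=P[np.linalg.norm(P-[462,-225],axis=1)<35]; print(len(P),cv2.minAreaRect(P.astype(np.float32)))
E
```

```text
time: 12.92
eef_pos: [0.4629, -0.2259, 0.1097]
ee_rot: [[0.994, -0.11, 0.001], [-0.11, -0.994, -0.001], [0.001, 0.001, -1.0]]
force: [-0.6, 0.5, -0.5]
gripper_width: 0.0556
grasp_force: 0.0
[ 0.46290898 -0.22591365  0.10971426] [-1.10241652e-01 -9.93904654e-01  5.62093838e-04]
1911 ((464.06597900390625, -226.21653747558594), (31.235267639160156, 32.90578842163086), 83.68525695800781)
```

```bash
python3 -m inch '[[[0,0,2],0],[[0,0,3.4],0],[[0,0,3.4],0]]'; python3 -m inch '[[[0,0,0],0],[[0,0,0],0],[[0,0,0],0],[[0,0,0],0]]' 1 40; python3 -m inch '[[[0,0,-4],0],[[0,0,-9],0],[[0,0,-13],0],[[0,0,-13],0]]'
python3 - <<'E'
from h import *
from clips import seg
save("wrist","w8"); im=cv2.imread("pics/w8.png"); save("side","s8"); 
cv2.imwrite("pics/v8.png",cv2.resize(im,None,fx=1,fy=1))
E
```

```text
time: 13.35
eef_pos: [0.4612, -0.2253, 0.0737]
ee_rot: [[0.994, -0.111, -0.002], [-0.111, -0.994, 0.001], [-0.002, -0.001, -1.0]]
force: [-0.3, -0.1, 0.4]
gripper_width: 0.0555
grasp_force: 0.0
time: 13.85
eef_pos: [0.4626, -0.2263, 0.0758]
ee_rot: [[0.994, -0.111, 0.001], [-0.111, -0.994, -0.001], [0.001, 0.001, -1.0]]
force: [-0.6, 0.5, 5.7]
gripper_width: 0.0305
grasp_force: 40.3
time: 14.35
eef_pos: [0.4639, -0.2271, 0.209]
ee_rot: [[0.994, -0.111, 0.006], [-0.111, -0.994, -0.004], [0.007, 0.003, -1.0]]
force: [1.0, -0.6, -0.5]
gripper_width: 0.0304
grasp_force: 40.0
```

View pics/v8.png

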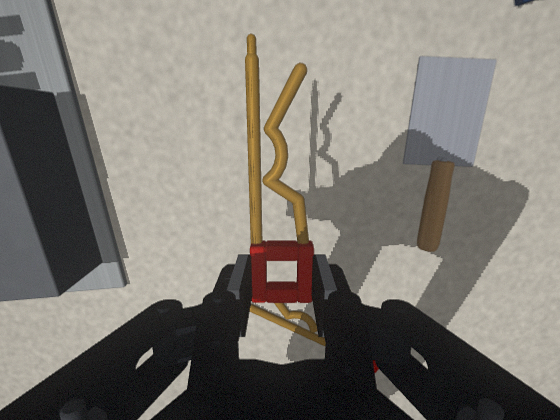

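The clip is held squarely: the grip is between the pads at (282,270) and the straight leg tip is at (251,36). Moving over the shelf.

```bash
python3 -m inch '[[[0,-4,0],-1],[[0,-9,0],-2],[[-0.2,-14,0],-4],[[-0.4,-19,0.3],-5.7],[[-0.5,-22.1,0.6],-5.7],[[-0.5,-22.1,0.6],-5.7],[[-0.5,-22.1,0.6],-5.7]]'
python3 - <<'E'
from h import *
o=get_obs(); im=save("wrist","w9"); c=cam("wrist"); np.savez("w9.npz",K=c[0],R=c[1],t=c[2],p=o["eef_pos"],M=o["ee_rot"]); print(o["eef_pos"],o["ee_rot"][:,0])
z=o["eef_pos"][2]
print("stud model",[proj(c,[.617,.005,h]).round(1) for h in (.07,.093)])
E
```

```text
time: 15.32
eef_pos: [0.4809, -0.006, 0.1975]
ee_rot: [[1.0, -0.012, -0.003], [-0.012, -1.0, -0.0], [-0.003, 0.0, -1.0]]
force: [0.2, 0.1, -0.5]
gripper_width: 0.0305
grasp_force: 40.0
[ 0.4808733  -0.00603977  0.19745634] [ 0.99992741 -0.01176946 -0.00257822]
stud model [array([258.9,   6.9]), array([255.6,  -9.9])]
```

View pics/w9.png

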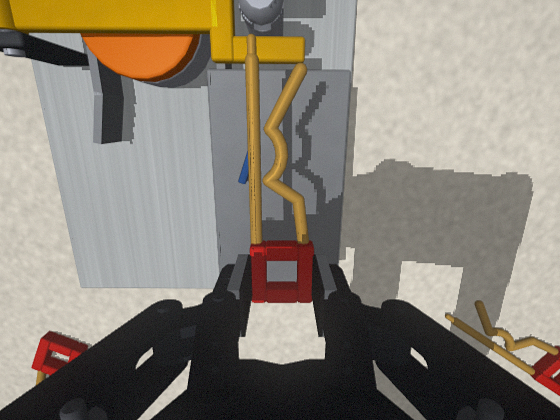

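Straight leg tip at (251,36), stud base showing at about (262,10), shelf back corners at (209,70) and (351,70), fence beneath the leg at (245,165).

```bash
python3 - <<'E'
from h import *
z=np.load("w9.npz"); c=(z["K"],z["R"],z["t"]); p=z["p"]; M=z["M"]; im=cv2.imread("pics/w9.png")
for u,v in ((211,70),(351,70),(217,290)): print("shelf",at_z(c,u,v,.07).round(4))
# tip on wire plane: 72.8mm ahead of TCP
n=M[:,2]
def onplane(u,v,d=.0728):
    o,r=ray(c,u,v); s=(d+n@p-n@o)/(n@r); return M.T@(o+s*r-p)
for u,v in ((251,36),(254,100),(257,235)): print("leg tool",(onplane(u,v)*1000).round(1))
for v in (3,8,14,20): print(v,' '.join(f"{u}:{im[v,u].tolist()}" for u in range(226,300,4)))
E
```

```text
shelf [0.5848 0.0347 0.07  ]
shelf [ 0.5838 -0.0489  0.07  ]
shelf [0.4355 0.0424 0.07  ]
leg tool [108.8 -12.8  72.8]
leg tool [ 83.6 -12.2  72.8]
leg tool [ 19.4 -12.4  72.8]
3 226:[2, 145, 192] 230:[16, 117, 153] 234:[92, 96, 96] 238:[116, 114, 112] 242:[125, 118, 117] 246:[131, 123, 124] 250:[192, 185, 179] 254:[191, 181, 178] 258:[192, 182, 177] 262:[189, 181, 176] 266:[190, 182, 179] 270:[142, 135, 133] 274:[88, 86, 82] 278:[85, 79, 78] 282:[78, 76, 77] 286:[101, 102, 98] 290:[103, 102, 101] 294:[101, 101, 100] 298:[110, 110, 107]
8 226:[24, 153, 200] 230:[16, 120, 158] 234:[81, 92, 94] 238:[106, 102, 102] 242:[110, 103, 104] 246:[118, 111, 111] 250:[125, 118, 118] 254:[128, 124, 119] 258:[166, 157, 153] 262:[136, 128, 126] 266:[114, 108, 105] 270:[96, 92, 90] 274:[91, 84, 82] 278:[76, 74, 70] 282:[88, 83, 83] 286:[99, 100, 99] 290:[107, 105, 104] 294:[107, 106, 104] 298:[107, 109, 106]
14 226:[15, 151, 197] 230:[11, 122, 163] 234:[67, 83, 88] 238:[104, 102, 102] 242:[84, 82, 79] 246:[103, 100, 98] 250:[109, 103, 102] 254:[110, 103, 100] 258:[109, 103, 100] 262:[102, 100, 97] 266:[94, 92, 89] 270:[88, 86, 85] 274:[70, 68, 66] 278:[73, 70, 70] 282:[70, 65, 64] 286:[103, 103, 100] 290:[104, 104, 102] 294:[103, 101, 100] 298:[108, 108, 103]
20 226:[5, 152, 200] 230:[18, 132, 172] 234:[49, 69, 82] 238:[104, 106, 103] 242:[175, 173, 172] 246:[104, 101, 99] 250:[67, 67, 65] 254:[80, 75, 77] 258:[86, 81, 83] 262:[81, 79, 79] 266:[80, 75, 73] 270:[66, 64, 63] 274:[99, 93, 94] 278:[65, 62, 60] 282:[76, 72, 75] 286:[169, 169, 165] 290:[177, 174, 171] 294:[177, 175, 172] 298:[181, 180, 177]
```

```bash
python3 -m inch '[[[0,0.25,1],0],[[0,0.25,3],0],[[0,0.25,4.6],0],[[0,0.25,4.6],0],[[0,0.25,4.6],0]]'
python3 - <<'E'
from h import *
o=get_obs(); im=save("wrist","w10"); c=cam("wrist"); np.savez("w10.npz",K=c[0],R=c[1],t=c[2],p=o["eef_pos"],M=o["ee_rot"])
b=cv2.imread("pics/w10.png")[0:250,180:380]; b=cv2.resize(b,None,fx=2.4,fy=2.4,interpolation=cv2.INTER_CUBIC); cv2.imwrite("pics/w10c.png",b)
E
```

```text
time: 16.0
eef_pos: [0.4818, -0.0085, 0.1532]
ee_rot: [[1.0, -0.013, 0.0], [-0.013, -1.0, -0.0], [0.0, 0.0, -1.0]]
force: [0.5, -0.1, -0.7]
gripper_width: 0.0306
grasp_force: 40.0
```

View pics/w10c.png

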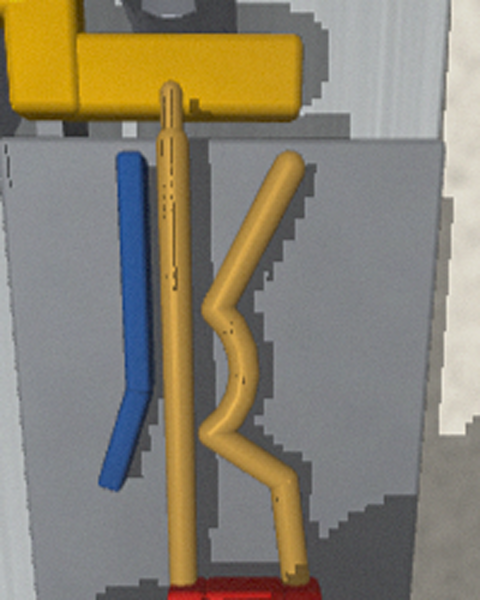

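The leg lies right of the fence and parallel to it, with a gap of about 2.4 mm (ideal 1.5). The tip (crop 171,85) is about 22 mm short of the stud axis. I lower it and feed it in.

```bash
python3 -m inch '[[[0,-0.05,0.3],0],[[0,-0.05,0.6],0],[[0,-0.05,0.6],0]]'; python3 -m inch '[[[0.8,0,0],0],[[1.6,0,0],0],[[2.4,0,0],0],[[3,0,0],0],[[3,0,0],0]]'
```

```text
time: 16.42
eef_pos: [0.4814, -0.0077, 0.1466]
ee_rot: [[1.0, -0.012, -0.0], [-0.012, -1.0, 0.0], [-0.0, -0.0, -1.0]]
force: [-0.1, -0.1, -1.5]
gripper_width: 0.0304
grasp_force: 40.0
time: 17.05
eef_pos: [0.5121, -0.0082, 0.1469]
ee_rot: [[1.0, -0.012, -0.0], [-0.012, -1.0, 0.0], [-0.0, -0.0, -1.0]]
force: [-0.2, -0.5, -0.4]
gripper_width: 0.0306
grasp_force: 40.0
```

No resistance, so the tip is in the hole. I release with a small opening, lift, and check with the camera.

```bash
python3 -m inch '[[[0,0,0],0],[[0,0,0],0],[[0,0,0],0]]' 0.12; python3 -m inch '[[[0,0,-1],0],[[0,0,-4],0],[[-3.8,0,-4.5],0],[[-3.8,0,-4.5],0],[[-3.8,0,-4.5],0]]' 1 60
python3 - <<'E'
from h import *
from clips import seg
o=get_obs(); print(o["eef_pos"],o["gripper_width"]); im=save("wrist","w11"); c=cam("wrist"); red,br=seg(im)
f=lambda k,z:np.array([at_z(c,b,a,z)[:2] for a,b in zip(*np.nonzero(k))])*1000
P=f(red,.08); P=P[np.linalg.norm(P-[512,-8],axis=1)<40]; print("grip",cv2.minAreaRect(P.astype(np.float32)))
cv2.imwrite("pics/w11c.png",cv2.imread("pics/w11.png")[0:300,130:430])
E
```

```text
time: 17.42
eef_pos: [0.5113, -0.009, 0.1467]
ee_rot: [[1.0, -0.012, -0.0], [-0.012, -1.0, -0.002], [-0.0, 0.002, -1.0]]
force: [0.8, -5.2, -1.4]
gripper_width: 0.0375
grasp_force: 2.3
time: 18.05
eef_pos: [0.4741, -0.0076, 0.1926]
ee_rot: [[1.0, -0.012, 0.002], [-0.012, -1.0, 0.0], [0.002, -0.0, -1.0]]
force: [0.3, 0.5, -0.8]
gripper_width: 0.0281
grasp_force: 67.2
[ 0.47411483 -0.00758585  0.19258194] 0.028125450595412993
grip ((474.0350036621094, -7.282064437866211), (24.05420684814453, 2.799651861190796), 89.30669403076172)
```

View pics/w11c.png

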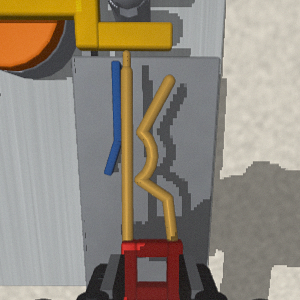

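I made a mistake: the fingers shut again before they had lifted clear, so the clip was picked up again. I work out how it sits in the hand by PnP, comparing with the earlier view.

```bash
cat > pnp.py <<'E'
from h import *
from scipy.spatial.transform import Rotation as Ro
obj=np.array([(110,13,3),(96,-8,3),(71,5,3),(60,0,3),(48,6,3),(38,-8,3),(16,13,3),(16,-11,3)],float)/1000
def run(px,c,p,M):
    ok,r,t=cv2.solvePnP(obj,np.array(px,float),c[0],None); Rc=cv2.Rodrigues(r)[0]
    e=cv2.projectPoints(obj,r,t,c[0],None)[0][:,0]-px
    W=c[1].T@Rc; o=c[1].T@(t[:,0]-c[2]); T=M.T@W
    print("origin tool mm",(M.T@(o-p)*1000).round(1),"clip x in world",W[:,0].round(3),"z",W[:,2].round(3),"rms",np.sqrt((e**2).mean()).round(2),"tip w",(o+W@[.11,.013,.003]).round(4))
E
python3 - <<'E'
from pnp import *
z=np.load("w10.npz"); c=(z["K"],z["R"],z["t"])
px=np.array([(171,85),(290,160),(208,312),(243,372),(204,433),(287,483),(182,580),(293,575)])/2.4+[180,0]
run(px,c,z["p"],z["M"])
o=get_obs(); c=cam("wrist")
px=np.array([(127,52),(170,79),(140,132),(153,155),(137,180),(168,201),(127,241),(173,238)])+[130.,0]
run(px,c,o["eef_pos"],o["ee_rot"])
E
```

```text
origin tool mm [-0.2 -0.7 75.9] clip x in world [ 1.    -0.012  0.005] z [-0.004  0.061  0.998] rms 1.82 tip w [0.5918 0.0039 0.0801]
origin tool mm [-1.8 -0.4 77.2] clip x in world [ 0.985 -0.018 -0.172] z [0.172 0.071 0.982] rms 1.55 tip w [0.5815 0.0039 0.0984]
```

```bash
python3 -m inch '[[[-0.8,0,0],0],[[-1.5,0,1],0],[[-1.5,0,2],0],[[-1.5,0,2.7],0],[[-1.5,0,3.3],0],[[-1.5,0,3.8],0],[[-1.5,0,4.2],0],[[-1.5,0,4.5],0],[[-1.5,0,4.5],0]]' 1 20
python3 - <<'E'
from h import *
save("wrist","w12"); im=cv2.imread("pics/w12.png")
cv2.imwrite("pics/w12c.png",cv2.resize(im[0:260,200:380],None,fx=2.3,fy=2.3,interpolation=cv2.INTER_CUBIC))
E
```

```text
time: 19.23
eef_pos: [0.4598, -0.0077, 0.1499]
ee_rot: [[1.0, -0.012, 0.002], [-0.012, -1.0, -0.0], [0.002, 0.0, -1.0]]
force: [-12.2, 1.0, 27.3]
gripper_width: 0.0279
grasp_force: 70.9
```

View pics/w12c.png

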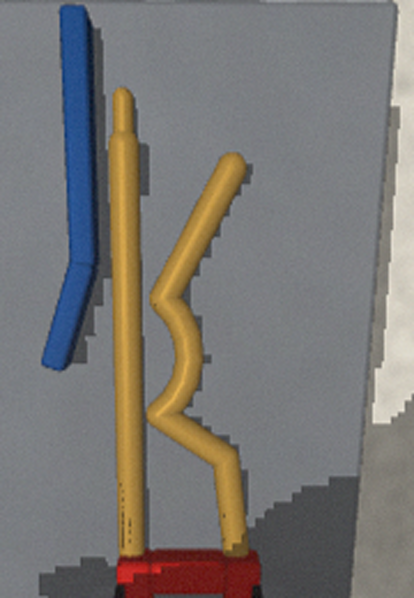

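The clip is over the shelf right of the fence, with the tip at crop (123,90). I estimate its tilt, then let go here and regrasp cleanly.

```bash
python3 - <<'E'
from pnp import *
o=get_obs(); c=cam("wrist")
px=np.array([(123,90),(233,160),(159,300),(188,350),(156,415),(228,460),(131,556),(236,550)])/2.3+[200.,0]
run(px,c,o["eef_pos"],o["ee_rot"]); print(o["force"],o["grasp_force"])
E
python3 -m inch '[[[0,0,0],0],[[0,0,0],0],[[0,0,0],0],[[0,0,0],0],[[0,0,0],0]]' -0.1 20
```

```text
origin tool mm [-0.6 -0.2 75.8] clip x in world [ 0.998 -0.013 -0.055] z [0.056 0.048 0.997] rms 1.43 tip w [0.5695 0.0042 0.0704]
[-13.0252853    0.03190581  25.96049946] 70.92686623334885
time: 19.9
eef_pos: [0.4586, -0.0075, 0.1467]
ee_rot: [[1.0, -0.012, -0.0], [-0.012, -1.0, 0.0], [-0.0, -0.0, -1.0]]
force: [-0.4, -0.7, -1.1]
gripper_width: 0.0469
grasp_force: 0.0
```

```bash
python3 -m inch '[[[0,0,0],0],[[0,0,0],0],[[0,0,0],0],[[0,0,0],0]]' 1 40; python3 -m inch '[[[0.8,0,0],0],[[1.6,0,0],0],[[2.4,0,0],0],[[3.2,0,0],0],[[4,0,0],0],[[4.6,0,0],0],[[5,0,0],0],[[5,0,0],0],[[5,0,0],0]]'
python3 - <<'E'
from h import *
from clips import seg
o=get_obs(); im=save("wrist","w13"); c=cam("wrist"); red,br=seg(im); M=o["ee_rot"];p=o["eef_pos"]
m=br.copy(); m[:,:225]=0; m[:,275:]=0; m[240:]=0
# leg tip: top-most brass connected to leg column
v,u=np.nonzero(m); k=np.bincount(v,minlength=420)
for r in range(0,90,6): print(r,u[v==r].tolist()[:1],u[v==r].tolist()[-1:],end=' ')
E
```

```text
time: 20.4
eef_pos: [0.4588, -0.0075, 0.1471]
ee_rot: [[1.0, -0.012, 0.0], [-0.012, -1.0, -0.0], [0.0, 0.0, -1.0]]
force: [0.0, -0.1, 2.5]
gripper_width: 0.0303
grasp_force: 39.9
time: 21.52
eef_pos: [0.5092, -0.0081, 0.1471]
ee_rot: [[1.0, -0.012, 0.001], [-0.012, -1.0, -0.0], [0.001, 0.0, -1.0]]
force: [1.6, -0.4, 2.4]
gripper_width: 0.0305
grasp_force: 39.9
0 [225] [274] 6 [270] [274] 12 [] [] 18 [] [] 24 [] [] 30 [] [] 36 [] [] 42 [] [] 48 [] [] 54 [] [] 60 [] [] 66 [] [] 72 [246] [259] 78 [225] [274] 84 [225] [274]
```

Tip hidden inside the stud and grip width correct. Release, lift fully with the fingers open, then go behind and close.

```bash
python3 -m inch '[[[0,0,0],0],[[0,0,0],0],[[0,0,0],0],[[0,0,-1],0],[[0,0,-3],0],[[0,0,-5],0],[[0,0,-5],0]]' 0.13 20; python3 -m inch '[[[-2,0,0],0],[[-4,0,0],0],[[-4,0,0],0],[[-4,0,0],0]]' 1 40
python3 - <<'E'
from h import *
from clips import seg
o=get_obs(); im=save("wrist","w14"); c=cam("wrist"); red,br=seg(im)
P=np.array([at_z(c,b,a,.08)[:2] for a,b in zip(*np.nonzero(red))])*1000
P=P[np.linalg.norm(P-[509,-8],axis=1)<35]; print("grip",len(P),cv2.minAreaRect(P.astype(np.float32)),o["eef_pos"])
E
```

```text
time: 22.45
eef_pos: [0.5099, -0.0081, 0.1993]
ee_rot: [[1.0, -0.012, 0.004], [-0.012, -1.0, -0.0], [0.004, 0.0, -1.0]]
force: [0.3, 0.6, -0.0]
gripper_width: 0.0372
grasp_force: 0.0
time: 22.95
eef_pos: [0.469, -0.0076, 0.1967]
ee_rot: [[1.0, -0.012, 0.0], [-0.012, -1.0, 0.0], [0.0, -0.0, -1.0]]
force: [0.3, -0.9, 0.2]
gripper_width: 0.0
grasp_force: 0.0
grip 1922 ((511.5195617675781, -7.885239601135254), (31.430652618408203, 31.325231552124023), 89.31072235107422) [ 0.46899657 -0.00759287  0.19674369]
```

```bash
python3 -m inch '[[[0,0,2.5],0],[[0,0,4.9],0],[[0,0,4.9],0],[[1,0,4.9],0],[[1.8,0,4.9],0],[[2.5,0,4.9],0],[[3,0,4.9],0],[[3.4,0,4.9],0],[[3.4,0,4.9],0]]'; python3 -m inch '[[[0.4,0,0],0],[[0.8,0,0],0],[[1.2,0,0],0],[[1.2,0,0],0]]'; python3 -m inch '[[[0.4,0,0],0],[[0.8,0,0],0],[[0.8,0,0],0]]'
```

```text
time: 24.12
eef_pos: [0.5029, -0.0081, 0.1479]
ee_rot: [[1.0, -0.012, 0.0], [-0.012, -1.0, -0.0], [0.0, 0.0, -1.0]]
force: [-0.3, -0.0, 0.6]
gripper_width: -0.0002
grasp_force: 0.0
time: 24.62
eef_pos: [0.5141, -0.0082, 0.1474]
ee_rot: [[1.0, -0.012, -0.002], [-0.012, -1.0, 0.0], [-0.002, 0.0, -1.0]]
force: [-4.4, -0.5, 0.9]
gripper_width: -0.0001
grasp_force: 2.0
time: 25.0
eef_pos: [0.5234, -0.0083, 0.1482]
ee_rot: [[1.0, -0.012, 0.001], [-0.012, -1.0, -0.0], [0.001, 0.0, -1.0]]
force: [-0.4, -1.0, -0.2]
gripper_width: -0.0003
grasp_force: 0.0
```

```bash
cat > m.py <<'E'
from h import *
from clips import seg
im=snapshot("wrist"); o=get_obs(); c=cam("wrist"); red,br=seg(im)
P=np.array([at_z(c,b,a,.08)[:2] for a,b in zip(*np.nonzero(red))])*1000
P=P[np.linalg.norm(P-[552,-8],axis=1)<35]; print("grip",len(P),cv2.minAreaRect(P.astype(np.float32)),P.min(0),P.max(0),o["eef_pos"],o["time"])
h=cv2.cvtColor(im,cv2.COLOR_RGB2HSV); cv2.imwrite("pics/m.png",im[:,:,::-1])
E
python3 m.py; python3 -m inch '[[[0.2,0,0],0],[[0.4,0,0],0],[[0.4,0,0],0]]'; python3 m.py
```

```text
grip 3293 ((551.804443359375, -8.657119750976562), (31.30284881591797, 32.68784713745117), 87.79342651367188) [535.12444884 -24.62816957] [568.36565831   7.57192013] [ 0.52323389 -0.00828354  0.14818096] 25.05
time: 25.42
eef_pos: [0.5269, -0.0083, 0.148]
ee_rot: [[1.0, -0.012, 0.0], [-0.012, -1.0, 0.0], [0.0, -0.0, -1.0]]
force: [-0.1, 0.4, -0.4]
gripper_width: 0.0001
grasp_force: 0.0
grip 3313 ((555.0983276367188, -8.689519882202148), (31.26258087158203, 32.884483337402344), 87.799072265625) [538.26511532 -24.67474163] [571.53545985   7.52366702] [ 0.52688797 -0.008371    0.14800204] 25.475
```

```bash
python3 -m inch '[[[0.1,0,0],0],[[0.2,0,0],0],[[0.2,0,0],0]]'; python3 m.py; python3 -m inch '[[[0.1,0,0],0],[[0.2,0,0],0],[[0.2,0,0],0]]'; python3 m.py
```

```text
time: 25.85
eef_pos: [0.5287, -0.0084, 0.1479]
ee_rot: [[1.0, -0.012, -0.0], [-0.012, -1.0, -0.0], [-0.0, 0.0, -1.0]]
force: [0.7, -0.4, 0.1]
gripper_width: 0.0003
grasp_force: 0.2
grip 3298 ((556.6707153320312, -8.77017593383789), (31.235746383666992, 32.89659118652344), 87.57347106933594) [540.09371583 -24.71295895] [573.3405464    7.47978973] [ 0.52865301 -0.00836181  0.14787693] 25.9
time: 26.28
eef_pos: [0.5307, -0.0084, 0.1479]
ee_rot: [[1.0, -0.012, -0.0], [-0.012, -1.0, 0.0], [-0.0, -0.0, -1.0]]
force: [-1.7, 0.1, 0.4]
gripper_width: 0.0001
grasp_force: 0.5
grip 3296 ((558.6304931640625, -8.789581298828125), (31.23203468322754, 32.99555206298828), 87.58332061767578) [542.0633866  -24.73296435] [575.30693282   7.45549242] [ 0.53064757 -0.00839885  0.14785866] 26.325
```

```bash
python3 -m inch '[[[-1.5,0,0],0],[[-1.5,0,-4],0],[[-2,0,-9],0],[[-2,0,-13],0],[[-2,0,-13],0],[[-2,0,-13],0]]'
python3 - <<'E'
from h import *
from clips import seg
im=save("wrist","w20"); c=cam("wrist"); red,br=seg(im)
P=np.array([at_z(c,b,a,.08)[:2] for a,b in zip(*np.nonzero(red))])*1000
P=P[np.linalg.norm(P-[556,-8],axis=1)<35]; print("grip",cv2.minAreaRect(P.astype(np.float32)),get_obs()["eef_pos"])
for h in (.073,.093): print("stud px",proj(c,[.617,.004,h]).round(1))
# stud top: bright grey low-sat blob near
hv=cv2.cvtColor(im,cv2.COLOR_RGB2HSV); u0,v0=proj(c,[.617,.004,.093]).astype(int); w=np.zeros(im.shape[:2],bool); w[max(0,v0-22):v0+22,u0-22:u0+22]=1
k=(w&(hv[...,1]<40)&(hv[...,2]>165)).astype(np.uint8); n,l,s,ce=cv2.connectedComponentsWithStats(k)
for i in range(1,n):
    if s[i,4]>40: print("top",s[i],ce[i].round(1),at_z(c,*ce[i],.093).round(4))
for n in ("scene","side"):
    snapshot(n)
    for q in ("bar","jar"): print(n,q,[(round(r["score"],2),np.round(r["bbox"],1).tolist()) for r in silhouettes(n,q)][:1])
E
```

```text
time: 27.08
eef_pos: [0.5106, -0.0081, 0.2774]
ee_rot: [[1.0, -0.012, -0.0], [-0.012, -1.0, 0.0], [-0.0, -0.0, -1.0]]
force: [0.2, 0.5, -1.2]
gripper_width: -0.0002
grasp_force: 0.0
grip ((556.956298828125, -8.6514310836792), (31.569530487060547, 30.91109275817871), 89.3179702758789) [ 0.51012789 -0.0080648   0.27654747]
stud px [265.8  79.6]
stud px [264.6  76.3]
top [255  68  20  21 332] [264.6  78.1] [0.6158 0.004  0.093 ]
scene bar [(0.96, [294.6, 257.6, 84.6, 21.3])]
scene jar [(0.56, [300.4, 271.6, 35.7, 34.9])]
side bar [(0.8, [287.8, 189.2, 49.7, 30.8])]
side jar [(0.59, [279.6, 196.8, 24.2, 17.6])]
```

```bash
python3 -c "
from rig import *
print(sign_off())"
```

```text
the job is handed in; nothing more can be done
None
```

I handed the job in at about 27 s on the robot's clock. The jar is home in its cradle, the bar is flat with its fork round the stud, and the clip is snapped on with its seat about 1–2 mm from the stud axis; I picked the clip up again by mistake once and had to re-place it, and the sign-off gave no verdict.

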